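# Preset a metering valve: seat it by feel, then open it exactly two turns

### The arm

A 6-joint arm with a two-finger parallel gripper is mounted at the origin on the work surface. World frame = base frame: x ahead of the robot, y to its left, z up, the work surface at z = 0. Lengths are in m, angles in degrees, forces in N, time in s.
With the tool pointing down it reaches from about 0.275 to 0.825 m from the base axis. Payload 4.9 kg.
Tool frame: the origin (TCP) lies midway between the tips of the shut fingers; the grasp point (between the pads) lies 19 mm behind it (bot.grip_point_offset is the distance from the TCP to the grasp point, in m); z points along the fingers, y is the line along which they close (so a half turn about z gives the same grasp; the last joint's range is limited). The gripper opens to 85 mm and grips with 20 to 120 N. Pads are 22 mm wide; open, the fingers measure 114 mm over their backs; the gripper's body (76 mm by 85 mm) begins 54 mm behind the grasp point. The pads swing forward as they close: fully open they stand 13 mm farther back than shut.
Start: joints at [-72.605, 18.69, -11.035, 60.275, 0, 82.311], TCP at [0.233, -0.498, 0.231] pointing down, gripper open.
Joint ranges: [-152.03, 152.03], [-55.5, 102.48], [-74.3, 77.21], [-110.64, 120.58], [-84.22, 78.4], [-180, 180]. Speed limits (degrees/s): [147.25, 147.25, 180, 180, 180, 180].

### API

Orientations are given as a 3x3 rotation matrix whose columns are the frame's x, y, z axes.
In Python, from rig import bot, grab_frame gives the robot as it stands. The module is installed in compiled form; this text tells all that it offers.
- The arm moves only by the tool arm_command, never from a script. Its arguments are lists of equal length, an entry for each row: "fingers": the opening, from 0 (shut) to 1 (fully open); "offset": the shift along the tool's x, y, z each as a share of 0.12 m, from -1 to 1, a list of three; "twist": the turn, a rotation vector about the tool's x, y, z each as a share of 2 pi rad, from -1 to 1, a list of three. A call has 1 to 10 rows; each row is the pose to reach, as a shift and turn from the pose commanded when the call began, along the tool's axes at that moment, turning the shorter way round; what a row does not reach only later rows make up. A row lasts 1/8 s, in which the tool goes at most 62.5 mm and 10.7 degrees, less where a joint would pass 70% of its speed; a pose out of reach is approached as far as the arm can. A call with a number of a shift or a turn outside -1 to 1 is refused whole. A call with a gripper value outside its range is refused whole. The fingers move at their own pace and stop on an object; "squeeze" is the grip in N (left out, the last holds). Time passes only in rows, so rows that repeat a pose let the fingers close. It gives the time, the measured TCP pose, the force, the opening and the grip force at its end, in the units of the state.
- bot.sense(): the state, without advancing time (a new reading comes with each control period).
- grab_frame(name): name is "scene" or "top" or "wrist"; returns a dict with "img" (384x512x3 uint8, blue, green, red), "intrinsics" (3x3 intrinsics, pixels), "dist" ([k1, k2, p1, p2, k3] as OpenCV has them; the pictures are not rectified), "view" (4x4, takes a point from world to camera coordinates). Camera axes: x right, y up, looking along -z (the intrinsics and any distortion apply to the point x, -y, -z); pixel columns grow to the right and rows downward; lengths in m; the calibration is good to about 2 mm. A picture is of the moment at which its call begins. There is no depth.
- bot.close_job(): hands the job in; it is judged then, once.
The state is a dict: "time": time; "qpos": joint angles; "qd": joint speeds; "joint_efforts": joint torques, N m; "tool_pos": TCP position; "tcp_rot": TCP orientation; "force": force on the tool from outside, world axes, zero at the start; "torque": the same for the moment, N m; "width": finger opening in m; "finger_force": force on a finger pad.
Only numpy, scipy, OpenCV 4.12 (cv2) and the standard library are available. Lean on these libraries where they do the work, as an engineer would, in place of code of your own. Each camera call takes 0.05 s, during which the arm holds its last target. There are 200 camera calls.

### The job

Preset the bench-mounted metering valve: wind its crank clockwise (seen from above) until you feel the needle just come onto its seat, firmly home but without forcing it, then wind it back anticlockwise exactly two full turns from that seat and let go of the crank. Leave the other parts on the bench where they lie.

Things in the scene. Friction and masses are not known exactly. Their poses are not given: they have to be found in the camera images.
- valve: stainless metering valve, fixed to the bench: dark foot plate 130 x 100 x 12 mm, 62 mm square block up to 80 mm height, flanged pipe stubs (flanges 54 mm across, 55 mm up) out to 70 mm along +x and -x, round bonnet 34-52 mm across up to 112 mm, crank above. Origin: centre of the foot plate's underside; z up. Its yaw tells nothing of where the needle seats
- crank_axis (a point): point on the crank's upright axis, 150 mm above the bench, level with knob. Clockwise from above closes, anticlockwise opens. The crank drags evenly with about 3 N at the grip and stays where left. It starts 0.25 to 0.8 turn open; the seat's direction differs each time and can only be felt. Six turns out there is still no stop
- knob (a point): middle of the crank's upright black grip: cylinder 22 mm across, 128 to 174 mm above the bench, 55 mm from the crank axis; it spins freely on its pin, so it can be held firmly while the gripper keeps its heading. Below it a flat dark arm 18 mm wide, top at 127 mm; the hub at the axis ends at 135 mm. x points outward from the axis along the arm, z up
- needle (a point): foot of the needle, hidden inside the valve on the crank axis; 50 mm above the bench when seated, rising only 0.5 mm per turn: too little to measure. From first touch of the seat the resistance at the grip rises springily, about 2.6 N per mm of grip travel, on top of the drag: 6 to 14 N in all is properly seated; beyond about 22 N the seat is damaged
- reducer: bystander: turned steel pipe reducer standing upright, 56 mm across, 50 mm tall; origin at its underside
- clamp_ring: bystander: flat aluminium ring, 68 mm across, 16 mm tall; origin at its underside
- stop_valve: bystander: small steel valve with a round black hand wheel 48 mm across, 84 mm long, 76 mm tall; it has no crank; origin at its underside
- wrench: bystander: steel wrench lying flat; origin at the underside of its middle
- grease_jar: bystander: white closed jar, 56 mm across, 65 mm tall; origin at its underside
- tee: bystander: steel tee fitting lying with one branch up, 90 mm long, 66 mm tall; origin at its underside

How it is judged:
By the outcome, as a careful person would: the job done as asked, in the order asked, and still so for the second after the job is handed in, with the robot touching nothing.
It also fails if it takes over 67 s, if anything falls off the work surface, if the arm or the gripper's body presses on something with over 40 N, if the wrist force passes 120 N, or if a joint passes its speed limit or range.

## Working session

There is one attempt and no reset: what is moved stays moved. The work goes in short steps, Python scripts to look and compute and a tool call to move; the robot and the scene stay as the last step left them, time stands still between calls to the robot, and variables do not carry over. Pictures are saved under pics/ and viewed, at most 10 in all, crops included, and the job is handed in when it is done.

Besides the shell and the picture viewer there is one more tool, called as a command line: name --argument value ..., lists and objects as JSON in quotes. arm_command: Moves the arm, as the interface text tells. Shift numbers are shares of 0.12 m and turn numbers shares of 2 pi rad, none past 1 either way. Its arguments: {"type":"object","properties":{"fingers":{"type":"array"},"offset":{"type":"array"},"twist":{"type":"array"},"squeeze":{"type":"number"}},"required":["fingers","offset","twist"]}

```bash
mkdir -p pics; python3 - <<'E'
from rig import bot, grab_frame
import cv2,numpy as np
s=bot.sense()
for k,v in s.items(): print(k,np.round(v,3).tolist())
for n in("scene","top"):
    f=grab_frame(n); cv2.imwrite(f"pics/{n}0.png",f["img"]); print(n,f["intrinsics"],f["dist"],f["view"])
E
```

```text
time 0.0
qpos [-72.605, 18.734, -11.092, 60.275, -0.0, 82.311]
qd [-0.043, -0.038, -0.067, -0.057, -0.165, -0.027]
joint_efforts [-0.0, -44.34, 26.244, 0.015, -0.0, -0.0]
tool_pos [0.233, -0.498, 0.23]
tcp_rot [[0.906, 0.424, -0.001], [0.424, -0.906, 0.002], [0.0, -0.002, -1.0]]
force [-0.685, 0.249, -0.935]
torque [0.01, -0.029, 0.036]
finger_force 0.0
width 0.086
scene [[454.67865888   0.         251.43411864]
 [  0.         454.67865888 186.28328751]
 [  0.           0.           1.        ]] [-0.16290514  0.          0.          0.          0.        ] [[-0.52088157  0.85356049 -0.01081137  0.30192738]
 [-0.68607717 -0.41107253  0.60026451  0.28896707]
 [ 0.50791781  0.32008416  0.79972847 -1.63535551]
 [ 0.          0.          0.          1.        ]]
top [[489.70572082   0.         259.42339762]
 [  0.         489.70572082 193.77738777]
 [  0.           0.           1.        ]] [-0.16836519  0.          0.          0.          0.        ] [[ 0.01197424 -0.99991425  0.00530195 -0.00793088]
 [ 0.99354231  0.01249589  0.11277204 -0.52521704]
 [-0.11282863  0.00391735  0.99360674 -1.55495871]
 [ 0.          0.          0.          1.        ]]
```

View pics/scene0.png

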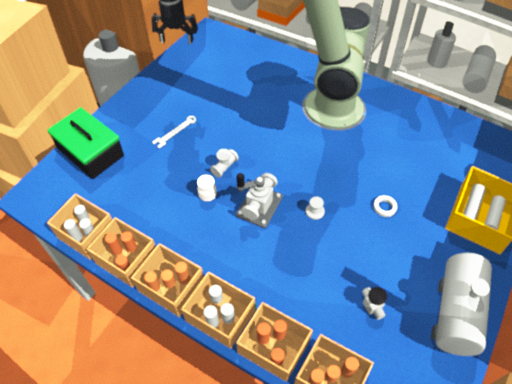

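View pics/top0.png

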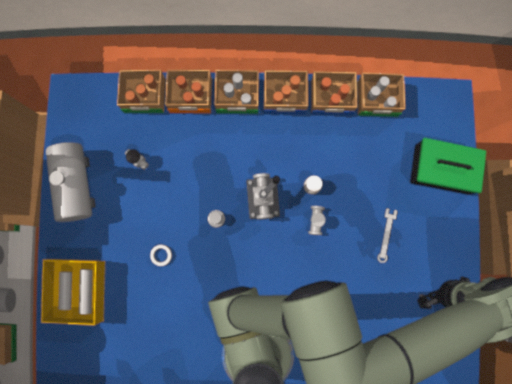

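The scene view shows the valve near (260,198) with its black knob near (241,181). The top view shows the valve at (263,195). I'll enlarge both.

```bash
python3 - <<'E'
import cv2,numpy as np
a=cv2.imread("pics/scene0.png")[150:240,200:300]; b=cv2.imread("pics/top0.png")[150:240,220:320]
r=lambda x:cv2.resize(x,(400,360),interpolation=cv2.INTER_CUBIC)
cv2.imwrite("pics/z.png",np.hstack([r(a),r(b)]))
E
```

```text
(no output)
```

View pics/z.png

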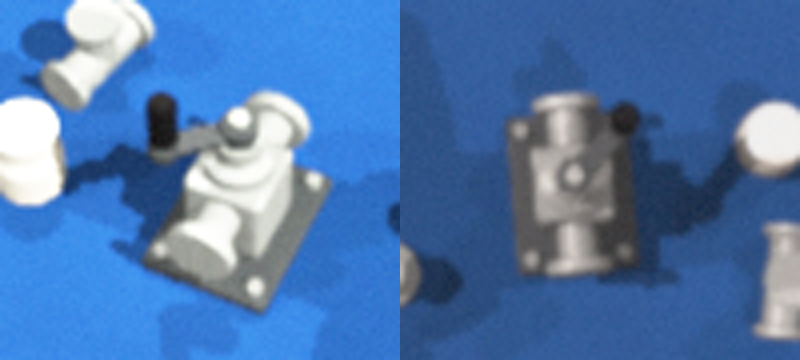

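```bash
cat >h.py <<'E'
import cv2,numpy as np
from rig import bot,grab_frame
def ray(f,p):
    n=cv2.undistortPoints(np.array([[p]],float),f["intrinsics"],np.array(f["dist"]))[0,0]
    R=f["view"][:3,:3];t=f["view"][:3,3]; d=R.T@np.array([n[0],-n[1],-1]); return -R.T@t,d/np.linalg.norm(d)
def onz(f,p,z):
    o,d=ray(f,p); return o+d*(z-o[2])/d[2]
def tri(l):
    A=0;b=0
    for f,p in l:
        o,d=ray(f,p);M=np.eye(3)-np.outer(d,d);A=A+M;b=b+M@o
    x=np.linalg.solve(A,b); return x,[np.linalg.norm(np.cross(x-ray(f,p)[0],ray(f,p)[1])) for f,p in l]
def totool(p):
    s=bot.sense(); return s["tcp_rot"].T@(np.array(p)-s["tool_pos"])/0.12
E
python3 - <<'E'
from h import *
S=grab_frame("scene");T=grab_frame("top")
k=tri([(S,(239.9,179.9)),(T,(276.1,179.1))]);h=tri([(S,(259.1,179.1)),(T,(263.1,193.4))])
print(k,h); print(onz(T,(276.1,179.1),.165),onz(S,(239.9,179.9),.15),onz(T,(263.1,193.4),.135),onz(S,(259.1,179.1),.135))
f=grab_frame("wrist");cv2.imwrite("pics/w0.png",f["img"]);s=bot.sense()
v=np.linalg.inv(f["view"]);print("cam in tool",s["tcp_rot"].T@(v[:3,3]-s["tool_pos"]),s["tcp_rot"].T@v[:3,:3])
E
```

```text
(array([ 0.55638076, -0.05005683,  0.14956038]), [np.float64(0.0005348357059084692), np.float64(0.0005348357059084119)]) (array([ 0.51502279, -0.0123832 ,  0.13221371]), [np.float64(0.00021570263876384332), np.float64(0.00021570263876384546)])
[ 0.55440096 -0.04994587  0.165     ] [ 0.55645191 -0.04936689  0.15      ] [ 0.51460765 -0.01215773  0.135     ] [ 0.51696849 -0.0114812   0.135     ]
cam in tool [ 7.21608239e-02  8.79960963e-05 -1.42980399e-01] [[-3.19627380e-04  9.60128953e-01  2.79557313e-01]
 [ 9.99999334e-01 -3.01463836e-06  1.15368690e-03]
 [ 1.10853096e-03  2.79557495e-01 -9.60128313e-01]]
```

arm_command --fingers '[1,1,1,1]' --offset '[[1,-0.56,-0.1],[1,-0.56,-0.1],[1,-0.56,-0.1],[1,-0.56,-0.1]]' --twist '[[0,0,0],[0,0,0],[0,0,0],[0,0,0]]'

```text
time: 0.75
tool_pos: [0.3138, -0.3863, 0.2435]
tcp_rot: [[0.905, 0.425, -0.0], [0.425, -0.905, -0.001], [-0.0, 0.001, -1.0]]
force: [0.1, -0.4, -0.6]
width: 0.0852
finger_force: 0.0
```

arm_command --fingers '[1,1,1,1]' --offset '[[1,-0.56,-0.1],[1,-0.56,-0.1],[1,-0.56,-0.1],[1,-0.56,-0.1]]' --twist '[[0,0,0],[0,0,0],[0,0,0],[0,0,0]]'

```text
time: 1.25
tool_pos: [0.3935, -0.2756, 0.2552]
tcp_rot: [[0.906, 0.424, -0.0], [0.424, -0.906, -0.001], [-0.001, 0.001, -1.0]]
force: [-0.6, -0.1, 0.0]
width: 0.0853
finger_force: 0.0
```

arm_command --fingers '[1,1,1,1]' --offset '[[1,-0.56,0],[1,-0.56,0],[1,-0.56,0],[1,-0.56,0]]' --twist '[[0,0,0],[0,0,0],[0,0,0],[0,0,0]]'

```text
time: 1.75
tool_pos: [0.4735, -0.1643, 0.2549]
tcp_rot: [[0.906, 0.423, -0.001], [0.423, -0.906, -0.001], [-0.001, 0.0, -1.0]]
force: [0.5, -0.0, 0.3]
width: 0.0855
finger_force: 0.0
```

arm_command --fingers '[1,1,1,1,1]' --offset '[[1,-0.56,0],[1,-0.56,0],[1,-0.56,0],[1,-0.56,0],[1,-0.56,0]]' --twist '[[0,0,0],[0,0,0],[0,0,0],[0,0,0],[0,0,0]]'

```text
time: 2.38
tool_pos: [0.5531, -0.0533, 0.2552]
tcp_rot: [[0.907, 0.421, -0.001], [0.421, -0.907, -0.001], [-0.001, 0.0, -1.0]]
force: [0.4, -0.5, 1.0]
width: 0.0852
finger_force: 0.0
```

```bash
python3 - <<'E'
from h import *
f=grab_frame("wrist");cv2.imwrite("pics/w1.png",f["img"]);np.save("w1.npy",f,allow_pickle=True)
s=bot.sense();print(s["time"],s["tool_pos"],s["qpos"],s["tcp_rot"].round(4).tolist(),s["force"])
for p in([.556,-.050,.174],[.516,-.0115,.135]):
    c=f["view"]@np.array(p+[1]); q=cv2.projectPoints(np.array([[c[0],-c[1],-c[2]]]),np.zeros(3),np.zeros(3),f["intrinsics"],np.array(f["dist"]))[0];print(q)
E
```

```text
2.425 [ 0.553112   -0.05315387  0.25526237] [-1.30829784e+01  1.84873444e+01 -7.74859096e+00  6.37898705e+01
 -3.22074033e-02  1.41998554e+02] [[0.9069, 0.4213, -0.0006], [0.4213, -0.9069, -0.0004], [-0.0007, 0.0002, -1.0]] [-0.62478547 -0.1605081   0.2287404 ]
[[[250.26173925 198.10346045]]]
[[[190.8523857  207.14666638]]]
```

View pics/w1.png

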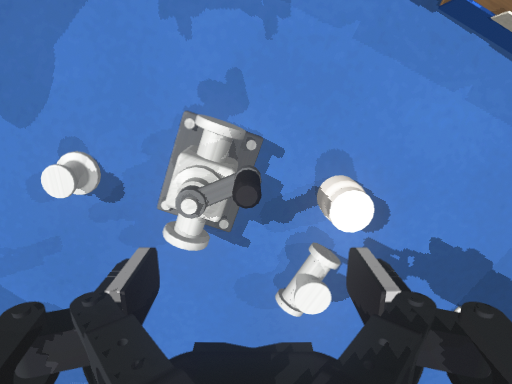

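The wrist view shows the black knob at (235–261, 168–207), with its top at the lower end near (248,193), and the hub's top at about (189,205). I'll measure these by mask.

```bash
python3 - <<'E'
from h import *
f=np.load("w1.npy",allow_pickle=True).item();im=f["img"]
m=(im[150:225,220:280].max(2)<60).astype(np.uint8)
n,l,st,c=cv2.connectedComponentsWithStats(m);print(st[1:],c[1:])
i=1+np.argmax(st[1:,4]);ys,xs=np.where(l==i);xs=xs+220;ys=ys+150
for y in range(ys.min(),ys.max()+1): 
    r=xs[ys==y]; print(y,r.min(),r.max(),end=' | ')
cn=((xs.min()+xs.max())/2,)
# bottom/lower circle: width
c=np.linalg.inv(f["view"])[:3,3]; print("cam",c)
for p in [(247.5,193),(248,194)]: print(onz(f,p,.174))
for p in [(189,205),(189,206)]: print(onz(f,p,.135))
cv2.imwrite("pics/z2.png",cv2.resize(im[150:230,160:280],(780,520),interpolation=cv2.INTER_CUBIC))
E
```

```text
[[ 13  20  28  38 530]] [[26.98301887 34.63396226]]
170 244 250 | 171 242 253 | 172 240 255 | 173 239 255 | 174 238 256 | 175 237 257 | 176 237 258 | 177 236 258 | 178 236 259 | 179 236 259 | 180 235 259 | 181 235 259 | 182 235 259 | 183 235 259 | 184 234 259 | 185 234 259 | 186 234 259 | 187 234 259 | 188 233 259 | 189 233 260 | 190 233 260 | 191 233 260 | 192 233 260 | 193 233 260 | 194 233 260 | 195 233 260 | 196 233 260 | 197 233 260 | 198 233 259 | 199 233 259 | 200 234 258 | 201 235 258 | 202 236 257 | 203 237 257 | 204 237 255 | 205 238 254 | 206 241 253 | 207 243 249 | cam [ 0.61866559 -0.02292198  0.39818716]
[ 0.55867242 -0.0465565   0.174     ]
[ 0.55813812 -0.0472016   0.174     ]
[ 0.51714014 -0.00931693  0.135     ]
[ 0.51629338 -0.00965352  0.135     ]
```

View pics/z2.png

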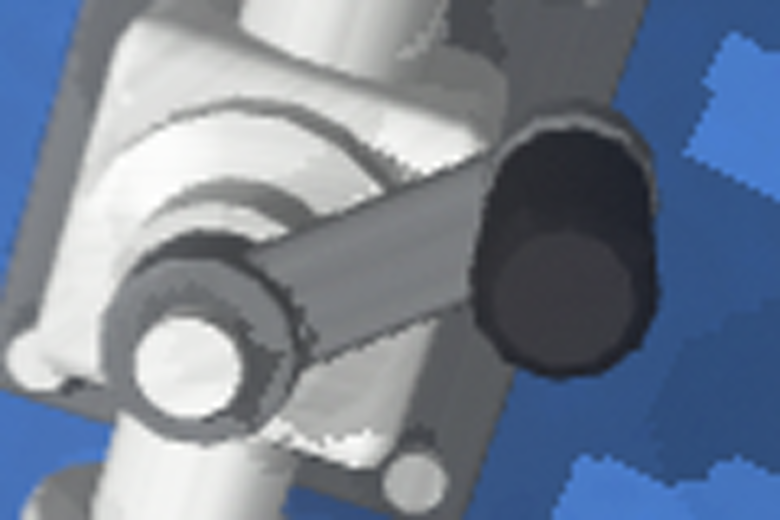

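arm_command --fingers '[0.6,0.6,0.6,0.6,0.6,0.6]' --offset '[[0.05,-0.033,0],[0.05,-0.033,0.1],[0.05,-0.033,0.4],[0.05,-0.033,0.7],[0.05,-0.033,1],[0.05,-0.033,1]]' --twist '[[0,0,0],[0,0,0],[0,0,0],[0,0,0],[0,0,0],[0,0,0]]' --squeeze 50

```text
time: 3.18
tool_pos: [0.5548, -0.0445, 0.1321]
tcp_rot: [[0.906, 0.424, -0.007], [0.424, -0.906, 0.001], [-0.006, -0.004, -1.0]]
force: [0.1, 0.5, 0.7]
width: 0.0515
finger_force: 0.0
```

arm_command --fingers '[0,0,0,0,0,0]' --offset '[[0,0,0],[0,0,0],[0,0,0],[0,0,0],[0,0,0],[0,0,0]]' --twist '[[0,0,0],[0,0,0],[0,0,0],[0,0,0],[0,0,0],[0,0,0]]' --squeeze 50

```text
time: 3.92
tool_pos: [0.559, -0.0455, 0.137]
tcp_rot: [[0.906, 0.424, 0.003], [0.424, -0.906, -0.001], [0.003, 0.002, -1.0]]
force: [0.3, -1.4, 7.6]
width: 0.0207
finger_force: 49.3
```

```bash
python3 - <<'E'
from h import *
s=bot.sense()
for k in("time","tool_pos","tcp_rot","force","torque","width","finger_force","qpos"):print(k,np.round(s[k],4).tolist())
E
```

```text
time 3.925
tool_pos [0.559, -0.0455, 0.137]
tcp_rot [[0.9057, 0.4239, 0.0033], [0.4239, -0.9057, -0.001], [0.0025, 0.0023, -1.0]]
force [0.2528, -1.3857, 7.6366]
torque [-0.1286, 0.1534, 0.0046]
width 0.0207
finger_force 49.2596
qpos [-12.1849, 24.2383, -17.4873, 48.0787, -0.0192, 142.7353]
```

```bash
cat >>h.py <<'E'
import sys,json,os
X=np.array([.906,.4235]);Y=np.array([.4235,-.906])
def rows(c,ax,phis,r=.055):
    c=np.array(c);o=[]
    for p in np.radians(phis):
        d=np.array(ax)+r*np.array([np.cos(p),np.sin(p)])-c; o.append([round(d@X/.12,3),round(d@Y/.12,3),0])
    print(json.dumps(o)); e=c+.12*(o[-1][0]*X+o[-1][1]*Y); print("end",e.round(5).tolist())
def st(ax):
    s=bot.sense();p=s["tool_pos"][:2]-ax;u=p/np.linalg.norm(p);t=np.array([-u[1],u[0]]);F=s["force"]
    print("t",round(s["time"],3),"pos",s["tool_pos"].round(4),"phi",np.degrees(np.arctan2(p[1],p[0])).round(2),"r",np.linalg.norm(p).round(4),"F",F.round(2),"Frad",round(F[:2]@u,2),"Ftan",round(F[:2]@t,2),"w",s["width"].round(4),"M",s["torque"].round(2),"q",s["qpos"].round(0).tolist())
E
python3 - <<'E'
from h import *
rows([.5578,-.0451],[.5171,-.0085],np.arange(-46,-83,-4))
st([.5171,-.0085])
E
```

```text
[[-0.029, 0.014, 0], [-0.06, 0.023, 0], [-0.091, 0.03, 0], [-0.123, 0.035, 0], [-0.155, 0.038, 0], [-0.187, 0.038, 0], [-0.218, 0.037, 0], [-0.25, 0.033, 0], [-0.282, 0.027, 0], [-0.313, 0.018, 0]]
end [0.52469, -0.06296]Traceback (most recent call last):
  File "<stdin>", line 3, in <module>
  File "h.py", line 24, in st
    print("t",round(s["time"],3),"pos",s["tool_pos"].round(4),"phi",np.degrees(np.arctan2(p[1],p[0])).round(2),"r",np.linalg.norm(p).round(4),"F",F.round(2),"Frad",round(F[:2]@u,2),"Ftan",round(F[:2]@t,2),"w",s["width"].round(4),"M",s["torque"].round(2),"q",s["qpos"].round(0).tolist())
                                                                                                                                                                                                                 ^^^^^^^^^^^^^^^^
AttributeError: 'float' object has no attribute 'round'
```

arm_command --fingers '[0,0,0,0,0,0,0,0,0,0]' --offset '[[-0.029,0.014,0],[-0.06,0.023,0],[-0.091,0.03,0],[-0.123,0.035,0],[-0.155,0.038,0],[-0.187,0.038,0],[-0.218,0.037,0],[-0.25,0.033,0],[-0.282,0.027,0],[-0.313,0.018,0]]' --twist '[[0,0,0],[0,0,0],[0,0,0],[0,0,0],[0,0,0],[0,0,0],[0,0,0],[0,0,0],[0,0,0],[0,0,0]]'

```text
time: 5.18
tool_pos: [0.5269, -0.0627, 0.137]
tcp_rot: [[0.905, 0.424, 0.005], [0.424, -0.906, 0.001], [0.005, 0.002, -1.0]]
force: [3.0, 1.8, 4.6]
width: 0.0205
finger_force: 49.3
```

```bash
sed -i 's/s\["width"\].round(4)/round(s["width"],4)/; s/s\["\(torque\|qpos\|tool_pos\)"\].round/np.array(s["\1"]).round/g' h.py; python3 - <<'E'
from h import *
ax=[.5171,-.0085]
st(ax)
rows([0.52469, -0.06296],ax,np.arange(-86,-123,-4))
E
```

```text
t 5.175 pos [ 0.5269 -0.0627  0.137 ] phi -79.8 r 0.0551 F [2.97 1.76 4.61] Frad -1.2 Ftan 3.23 w 0.0205 M [ 0.36 -0.54 -0.05] q [-15.0, 21.0, -22.0, 46.0, 0.0, 140.0]
[[-0.03, -0.01, 0], [-0.059, -0.023, 0], [-0.088, -0.037, 0], [-0.115, -0.054, 0], [-0.141, -0.072, 0], [-0.166, -0.092, 0], [-0.19, -0.114, 0], [-0.211, -0.138, 0], [-0.231, -0.162, 0], [-0.25, -0.189, 0]]
end [0.48791, -0.05512]
```

arm_command --fingers '[0,0,0,0,0,0,0,0,0,0]' --offset '[[-0.03,-0.01,0],[-0.059,-0.023,0],[-0.088,-0.037,0],[-0.115,-0.054,0],[-0.141,-0.072,0],[-0.166,-0.092,0],[-0.19,-0.114,0],[-0.211,-0.138,0],[-0.231,-0.162,0],[-0.25,-0.189,0]]' --twist '[[0,0,0],[0,0,0],[0,0,0],[0,0,0],[0,0,0],[0,0,0],[0,0,0],[0,0,0],[0,0,0],[0,0,0]]'

```text
time: 6.42
tool_pos: [0.4903, -0.0557, 0.137]
tcp_rot: [[0.906, 0.424, 0.006], [0.424, -0.906, -0.001], [0.005, 0.003, -1.0]]
force: [3.0, -0.2, 6.3]
width: 0.0204
finger_force: 49.2
```

```bash
python3 - <<'E'
from h import *
ax=[.5171,-.0085]
st(ax)
grab_frame("top");grab_frame("top");st(ax)
rows([0.48791,-.05512],ax,[-126,-130,-134])
E
```

```text
t 6.425 pos [ 0.4903 -0.0557  0.137 ] phi -119.6 r 0.0542 F [ 2.95 -0.19  6.28] Frad -1.29 Ftan 2.66 w 0.0204 M [-0.03 -0.6   0.02] q [-15.0, 18.0, -28.0, 44.0, 0.0, 140.0]
t 6.525 pos [ 0.4898 -0.0554  0.1369] phi -120.25 r 0.0542 F [ 1.94 -0.14  6.74] Frad -0.85 Ftan 1.75 w 0.0204 M [ 0.08 -0.29 -0.05] q [-15.0, 18.0, -28.0, 44.0, 0.0, 140.0]
[[-0.016, -0.027, 0], [-0.031, -0.056, 0], [-0.043, -0.085, 0]]
end [0.47892, -0.04806]
```

```bash
python3 - <<'E'
from h import *
ax=[.5171,-.0085]
c=[0.48791,-.05512];import io,contextlib
p=-122
while p>-335:
    b=io.StringIO()
    with contextlib.redirect_stdout(b): rows(c,ax,[p-4,p-8,p-12])
    l=b.getvalue().split("\n"); c=json.loads(l[1][4:]); p-=12; q=np.radians(p); print(p,l[0],c,"tan(ccw)",np.round([-np.sin(q),np.cos(q)],2))
E
```

```text
-134 [[-0.016, -0.027, 0], [-0.031, -0.056, 0], [-0.043, -0.085, 0]] [0.47892, -0.04806] tan(ccw) [ 0.72 -0.69]
-146 [[-0.011, -0.03, 0], [-0.019, -0.061, 0], [-0.025, -0.093, 0]] [0.47148, -0.03922] tan(ccw) [ 0.56 -0.83]
-158 [[-0.004, -0.031, 0], [-0.005, -0.063, 0], [-0.005, -0.095, 0]] [0.46611, -0.02915] tan(ccw) [ 0.37 -0.93]
-170 [[0.003, -0.032, 0], [0.008, -0.064, 0], [0.015, -0.095, 0]] [0.46291, -0.01806] tan(ccw) [ 0.17 -0.98]
-182 [[0.01, -0.031, 0], [0.021, -0.06, 0], [0.035, -0.089, 0]] [0.46219, -0.00661] tan(ccw) [-0.03 -1.  ]
-194 [[0.015, -0.028, 0], [0.033, -0.055, 0], [0.052, -0.081, 0]] [0.46373, 0.00484] tan(ccw) [-0.24 -0.97]
-206 [[0.021, -0.024, 0], [0.044, -0.046, 0], [0.068, -0.067, 0]] [0.46772, 0.01558] tan(ccw) [-0.44 -0.9 ]
-218 [[0.025, -0.02, 0], [0.052, -0.037, 0], [0.08, -0.053, 0]] [0.47372, 0.02541] tan(ccw) [-0.62 -0.79]
-230 [[0.029, -0.013, 0], [0.059, -0.024, 0], [0.09, -0.034, 0]] [0.48178, 0.03368] tan(ccw) [-0.77 -0.64]
-242 [[0.031, -0.007, 0], [0.062, -0.012, 0], [0.094, -0.015, 0]] [0.49124, 0.04009] tan(ccw) [-0.88 -0.47]
-254 [[0.032, -0.0, 0], [0.064, 0.002, 0], [0.096, 0.005, 0]] [0.50193, 0.04443] tan(ccw) [-0.96 -0.28]
-266 [[0.031, 0.007, 0], [0.062, 0.015, 0], [0.092, 0.025, 0]] [0.5132, 0.04639] tan(ccw) [-1.   -0.07]
-278 [[0.03, 0.013, 0], [0.058, 0.027, 0], [0.086, 0.044, 0]] [0.52479, 0.04598] tan(ccw) [-0.99  0.14]
-290 [[0.026, 0.018, 0], [0.051, 0.039, 0], [0.074, 0.06, 0]] [0.53588, 0.04322] tan(ccw) [-0.94  0.34]
-302 [[0.022, 0.024, 0], [0.042, 0.049, 0], [0.06, 0.075, 0]] [0.54621, 0.03812] tan(ccw) [-0.85  0.53]
-314 [[0.017, 0.027, 0], [0.031, 0.056, 0], [0.044, 0.085, 0]] [0.55531, 0.03111] tan(ccw) [-0.72  0.69]
-326 [[0.01, 0.031, 0], [0.018, 0.062, 0], [0.025, 0.093, 0]] [0.56275, 0.02227] tan(ccw) [-0.56  0.83]
-338 [[0.003, 0.032, 0], [0.005, 0.064, 0], [0.004, 0.096, 0]] [0.56806, 0.01204] tan(ccw) [-0.37  0.93]
```

arm_command --fingers '[0,0,0]' --offset '[[-0.016,-0.027,0],[-0.031,-0.056,0],[-0.043,-0.085,0]]' --twist '[[0,0,0],[0,0,0],[0,0,0]]'

```text
time: 6.9
tool_pos: [0.4812, -0.0489, 0.137]
tcp_rot: [[0.906, 0.424, 0.005], [0.424, -0.906, -0.002], [0.004, 0.004, -1.0]]
force: [1.9, -2.3, 6.2]
width: 0.0206
finger_force: 49.3
```

arm_command --fingers '[0,0,0]' --offset '[[-0.011,-0.03,0],[-0.019,-0.061,0],[-0.025,-0.093,0]]' --twist '[[0,0,0],[0,0,0],[0,0,0]]'

```text
time: 7.28
tool_pos: [0.4736, -0.0402, 0.1369]
tcp_rot: [[0.906, 0.424, 0.005], [0.424, -0.906, -0.002], [0.003, 0.004, -1.0]]
force: [2.0, -3.1, 5.8]
width: 0.0203
finger_force: 49.3
```

arm_command --fingers '[0,0,0]' --offset '[[-0.004,-0.031,0],[-0.005,-0.063,0],[-0.005,-0.095,0]]' --twist '[[0,0,0],[0,0,0],[0,0,0]]'

```text
time: 7.65
tool_pos: [0.4679, -0.0303, 0.1369]
tcp_rot: [[0.906, 0.423, 0.004], [0.423, -0.906, -0.003], [0.003, 0.004, -1.0]]
force: [1.2, -2.5, 7.6]
width: 0.0206
finger_force: 49.4
```

arm_command --fingers '[0,0,0]' --offset '[[0.003,-0.032,0],[0.008,-0.064,0],[0.015,-0.095,0]]' --twist '[[0,0,0],[0,0,0],[0,0,0]]'

```text
time: 8.02
tool_pos: [0.4645, -0.0192, 0.1369]
tcp_rot: [[0.906, 0.423, 0.004], [0.424, -0.906, -0.003], [0.002, 0.004, -1.0]]
force: [0.1, -3.0, 7.9]
width: 0.0205
finger_force: 49.5
```

arm_command --fingers '[0,0,0]' --offset '[[0.01,-0.031,0],[0.021,-0.06,0],[0.035,-0.089,0]]' --twist '[[0,0,0],[0,0,0],[0,0,0]]'

```text
time: 8.4
tool_pos: [0.4634, -0.0077, 0.1369]
tcp_rot: [[0.906, 0.423, 0.003], [0.423, -0.906, -0.003], [0.002, 0.004, -1.0]]
force: [-1.4, -4.2, 9.4]
width: 0.0207
finger_force: 49.6
```

arm_command --fingers '[0,0,0]' --offset '[[0.015,-0.028,0],[0.033,-0.055,0],[0.052,-0.081,0]]' --twist '[[0,0,0],[0,0,0],[0,0,0]]'

```text
time: 8.78
tool_pos: [0.4648, 0.0038, 0.1369]
tcp_rot: [[0.906, 0.423, 0.003], [0.423, -0.906, -0.003], [0.001, 0.004, -1.0]]
force: [-0.7, -3.0, 9.6]
width: 0.0204
finger_force: 49.7
```

arm_command --fingers '[0,0,0]' --offset '[[0.021,-0.024,0],[0.044,-0.046,0],[0.068,-0.067,0]]' --twist '[[0,0,0],[0,0,0],[0,0,0]]'

```text
time: 9.15
tool_pos: [0.4685, 0.0147, 0.1369]
tcp_rot: [[0.906, 0.424, 0.002], [0.424, -0.906, -0.002], [0.001, 0.003, -1.0]]
force: [-1.9, -1.7, 10.2]
width: 0.0204
finger_force: 49.8
```

```bash
python3 - <<'E'
from h import *
ax=[.5171,-.0085]
c=[0.46772,0.01558];import io,contextlib
p=-206
while p>-335:
    b=io.StringIO()
    with contextlib.redirect_stdout(b): rows(c,ax,[p-4,p-8])
    l=b.getvalue().split("\n"); c=json.loads(l[1][4:]); p-=8; q=np.radians(p); print(p,l[0],c,"tan(ccw)",np.round([-np.sin(q),np.cos(q)],2))
E
```

```text
-214 [[0.025, -0.02, 0], [0.052, -0.037, 0]] [0.47149, 0.02225] tan(ccw) [-0.56 -0.83]
-222 [[0.028, -0.015, 0], [0.057, -0.029, 0]] [0.47621, 0.0283] tan(ccw) [-0.67 -0.74]
-230 [[0.03, -0.011, 0], [0.061, -0.021, 0]] [0.48177, 0.03368] tan(ccw) [-0.77 -0.64]
-238 [[0.031, -0.007, 0], [0.062, -0.012, 0]] [0.4879, 0.03814] tan(ccw) [-0.85 -0.53]
-246 [[0.032, -0.003, 0], [0.064, -0.003, 0]] [0.49471, 0.04172] tan(ccw) [-0.91 -0.41]
-254 [[0.032, 0.002, 0], [0.064, 0.006, 0]] [0.50197, 0.04432] tan(ccw) [-0.96 -0.28]
-262 [[0.031, 0.006, 0], [0.062, 0.014, 0]] [0.50942, 0.04595] tan(ccw) [-0.99 -0.14]
-270 [[0.03, 0.01, 0], [0.06, 0.023, 0]] [0.51711, 0.0465] tan(ccw) [-1. -0.]
-278 [[0.028, 0.015, 0], [0.056, 0.031, 0]] [0.52477, 0.04598] tan(ccw) [-0.99  0.14]
-286 [[0.026, 0.018, 0], [0.051, 0.039, 0]] [0.5323, 0.04433] tan(ccw) [-0.96  0.28]
-294 [[0.023, 0.021, 0], [0.045, 0.045, 0]] [0.53948, 0.04172] tan(ccw) [-0.91  0.41]
-302 [[0.02, 0.025, 0], [0.038, 0.051, 0]] [0.5462, 0.03811] tan(ccw) [-0.85  0.53]
-310 [[0.017, 0.027, 0], [0.031, 0.056, 0]] [0.55242, 0.0336] tan(ccw) [-0.77  0.64]
-318 [[0.013, 0.029, 0], [0.023, 0.06, 0]] [0.55797, 0.02825] tan(ccw) [-0.67  0.74]
-326 [[0.008, 0.031, 0], [0.015, 0.062, 0]] [0.56275, 0.02227] tan(ccw) [-0.56  0.83]
-334 [[0.003, 0.032, 0], [0.005, 0.064, 0]] [0.56655, 0.01557] tan(ccw) [-0.44  0.9 ]
-342 [[-0.001, 0.032, 0], [-0.003, 0.063, 0]] [0.56943, 0.00857] tan(ccw) [-0.31  0.95]
```

arm_command --fingers '[0,0]' --offset '[[0.025,-0.02,0],[0.052,-0.037,0]]' --twist '[[0,0,0],[0,0,0]]'

```text
time: 9.4
tool_pos: [0.4722, 0.0215, 0.1369]
tcp_rot: [[0.906, 0.424, 0.002], [0.424, -0.906, -0.002], [0.001, 0.003, -1.0]]
force: [-1.9, -2.2, 10.8]
width: 0.0206
finger_force: 49.8
```

arm_command --fingers '[0,0]' --offset '[[0.028,-0.015,0],[0.057,-0.029,0]]' --twist '[[0,0,0],[0,0,0]]'

```text
time: 9.65
tool_pos: [0.4768, 0.0276, 0.1369]
tcp_rot: [[0.906, 0.424, 0.002], [0.424, -0.906, -0.002], [0.001, 0.003, -1.0]]
force: [-2.5, -1.7, 11.8]
width: 0.0206
finger_force: 49.8
```

arm_command --fingers '[0,0]' --offset '[[0.03,-0.011,0],[0.061,-0.021,0]]' --twist '[[0,0,0],[0,0,0]]'

```text
time: 9.9
tool_pos: [0.4823, 0.0331, 0.1369]
tcp_rot: [[0.906, 0.424, 0.002], [0.424, -0.906, -0.002], [0.001, 0.002, -1.0]]
force: [-1.2, -1.2, 10.8]
width: 0.0209
finger_force: 49.8
```

arm_command --fingers '[0,0]' --offset '[[0.031,-0.007,0],[0.062,-0.012,0]]' --twist '[[0,0,0],[0,0,0]]'

```text
time: 10.15
tool_pos: [0.4883, 0.0377, 0.1368]
tcp_rot: [[0.906, 0.424, 0.002], [0.424, -0.906, -0.001], [0.001, 0.002, -1.0]]
force: [-2.5, -2.4, 10.3]
width: 0.0208
finger_force: 49.9
```

arm_command --fingers '[0,0]' --offset '[[0.032,-0.003,0],[0.064,-0.003,0]]' --twist '[[0,0,0],[0,0,0]]'

```text
time: 10.4
tool_pos: [0.495, 0.0414, 0.1369]
tcp_rot: [[0.906, 0.424, 0.002], [0.424, -0.906, -0.001], [0.001, 0.002, -1.0]]
force: [-2.7, 0.1, 11.8]
width: 0.0206
finger_force: 49.9
```

arm_command --fingers '[0,0]' --offset '[[0.032,0.002,0],[0.064,0.006,0]]' --twist '[[0,0,0],[0,0,0]]'

```text
time: 10.65
tool_pos: [0.5021, 0.0442, 0.1368]
tcp_rot: [[0.906, 0.424, 0.001], [0.424, -0.906, -0.001], [0.001, 0.001, -1.0]]
force: [-7.6, -0.6, 12.4]
width: 0.0203
finger_force: 49.9
```

```bash
python3 - <<'E'
from h import *
ax=[.5171,-.0085]
for i in range(5): st(ax);grab_frame("top")
rows([0.50197,0.04432],ax,[-255,-256,-257])
E
```

```text
t 10.65 pos [0.5021 0.0442 0.1368] phi 105.87 r 0.0548 F [-7.64 -0.63 12.41] Frad 1.48 Ftan 7.52 w 0.0203 M [-0.31  1.85  0.01] q [-3.0, 19.0, -26.0, 45.0, -0.0, 152.0]
t 10.7 pos [0.502  0.0442 0.1368] phi 106.04 r 0.0548 F [-3.39 -0.28 14.05] Frad 0.67 Ftan 3.33 w 0.0207 M [-0.12  0.69  0.01] q [-3.0, 19.0, -26.0, 45.0, -0.0, 152.0]
t 10.75 pos [0.502  0.0442 0.1368] phi 105.99 r 0.0548 F [-3.73 -1.04 12.63] Frad 0.03 Ftan 3.87 w 0.0205 M [-0.16  0.78 -0.03] q [-3.0, 19.0, -26.0, 45.0, -0.0, 152.0]
t 10.8 pos [0.502  0.0442 0.1368] phi 105.99 r 0.0548 F [-3.64 -1.22 12.09] Frad -0.17 Ftan 3.83 w 0.0206 M [-0.12  0.72 -0.  ] q [-3.0, 19.0, -26.0, 45.0, -0.0, 152.0]
t 10.85 pos [0.502  0.0442 0.1368] phi 106.04 r 0.0548 F [-3.34 -1.25 11.75] Frad -0.27 Ftan 3.55 w 0.0204 M [-0.08  0.74  0.01] q [-3.0, 19.0, -26.0, 45.0, -0.0, 152.0]
[[0.008, 0.001, 0], [0.016, 0.002, 0], [0.024, 0.004, 0]]
end [0.50478, 0.0451]
```

arm_command --fingers '[0,0,0]' --offset '[[0.008,0.001,0],[0.016,0.002,0],[0.016,0.002,0]]' --twist '[[0,0,0],[0,0,0],[0,0,0]]'

```text
time: 11.28
tool_pos: [0.5021, 0.0442, 0.1367]
tcp_rot: [[0.906, 0.424, -0.002], [0.424, -0.906, -0.002], [-0.003, 0.001, -1.0]]
force: [-7.9, -2.6, 17.1]
width: 0.0209
finger_force: 50.4
```

```bash
python3 - <<'E'
from h import *
ax=[.5171,-.0085]
for i in range(3): st(ax);grab_frame("top")
c=np.array([0.50197,0.04432])+.12*(.016*X+.002*Y);print(c)
rows(c,ax,[-257,-258,-259,-260])
E
```

```text
t 11.275 pos [0.5021 0.0442 0.1367] phi 105.9 r 0.0548 F [-7.87 -2.55 17.11] Frad -0.3 Ftan 8.26 w 0.0209 M [-0.56  1.71  0.01] q [-3.0, 19.0, -26.0, 45.0, -0.0, 152.0]
t 11.325 pos [0.5021 0.0442 0.1368] phi 105.91 r 0.0548 F [-7.08 -1.39 15.83] Frad 0.6 Ftan 7.19 w 0.0204 M [-0.46  1.71 -0.03] q [-3.0, 19.0, -26.0, 45.0, -0.0, 152.0]
t 11.375 pos [0.5021 0.0442 0.1368] phi 105.88 r 0.0548 F [-8.41 -2.25 16.08] Frad 0.14 Ftan 8.7 w 0.0208 M [-0.52  1.67  0.02] q [-3.0, 19.0, -26.0, 45.0, -0.0, 152.0]
[0.50381116 0.04491568]
[[0.008, 0.002, 0], [0.015, 0.004, 0], [0.023, 0.006, 0], [0.031, 0.008, 0]]
end [0.50759, 0.04562]
```

arm_command --fingers '[0,0,0,0]' --offset '[[0.008,0.002,0],[0.015,0.004,0],[0.015,0.004,0],[0.015,0.004,0]]' --twist '[[0,0,0],[0,0,0],[0,0,0],[0,0,0]]'

```text
time: 11.92
tool_pos: [0.5022, 0.0442, 0.1367]
tcp_rot: [[0.906, 0.424, -0.005], [0.424, -0.906, -0.003], [-0.006, 0.0, -1.0]]
force: [-11.9, -3.4, 21.7]
width: 0.0207
finger_force: 50.9
```

```bash
python3 - <<'E'
from h import *
ax=[.5171,-.0085]
for i in range(4): st(ax);grab_frame("top")
c=np.array([0.50381116, 0.04491568])+.12*(.015*X+.004*Y);print(c)
E
```

```text
t 11.925 pos [0.5022 0.0442 0.1367] phi 105.8 r 0.0548 F [-11.88  -3.45  21.75] Frad -0.08 Ftan 12.37 w 0.0207 M [-0.77  2.56  0.05] q [-3.0, 19.0, -25.0, 46.0, -0.0, 152.0]
t 11.975 pos [0.5022 0.0442 0.1367] phi 105.82 r 0.0548 F [-12.87  -3.44  19.85] Frad 0.2 Ftan 13.32 w 0.0204 M [-0.69  2.59 -0.02] q [-3.0, 19.0, -25.0, 46.0, -0.0, 152.0]
t 12.025 pos [0.5022 0.0442 0.1367] phi 105.8 r 0.0548 F [-12.91  -2.78  20.33] Frad 0.84 Ftan 13.18 w 0.0205 M [-0.73  2.63  0.02] q [-3.0, 19.0, -25.0, 46.0, -0.0, 152.0]
t 12.075 pos [0.5022 0.0442 0.1367] phi 105.78 r 0.0548 F [-12.81  -3.78  19.8 ] Frad -0.16 Ftan 13.35 w 0.0204 M [-0.73  2.61 -0.04] q [-3.0, 19.0, -25.0, 46.0, -0.0, 152.0]
[0.50564524 0.0452431 ]
```

```bash
python3 - <<'E'
from h import *
a=grab_frame("scene")["img"];b=grab_frame("wrist")["img"]
cv2.imwrite("pics/c1.png",np.hstack([cv2.resize(a[80:240,180:340],(400,400),interpolation=cv2.INTER_CUBIC),cv2.resize(b,(400,300))[:300].copy() if 0 else cv2.copyMakeBorder(cv2.resize(b,(400,300)),0,100,0,0,cv2.BORDER_CONSTANT)]))
E
```

```text
(no output)
```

View pics/c1.png

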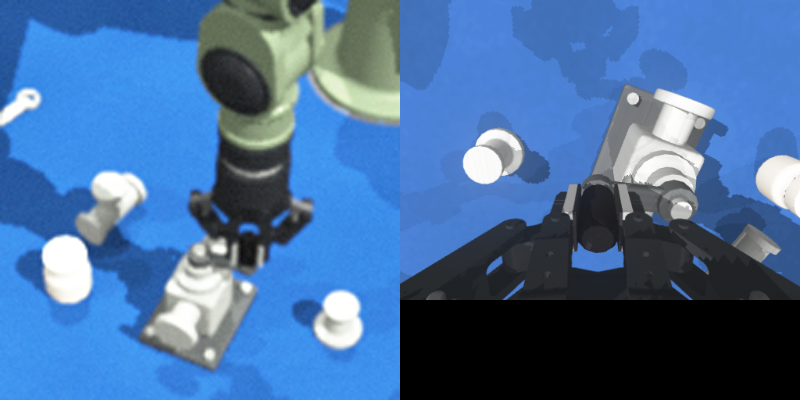

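```bash
python3 - <<'E'
from h import *
ax=[.5171,-.0085]
rows([0.50565,0.04524],ax,[-256,-254,-252,-250,-250])
E
```

```text
[[-0.015, -0.004, 0], [-0.031, -0.007, 0], [-0.047, -0.009, 0], [-0.063, -0.01, 0], [-0.063, -0.01, 0]]
end [0.49829, 0.04313]
```

arm_command --fingers '[0,0]' --offset '[[-0.015,-0.004,0],[-0.031,-0.007,0]]' --twist '[[0,0,0],[0,0,0]]'

```text
time: 12.48
tool_pos: [0.5019, 0.0441, 0.1369]
tcp_rot: [[0.906, 0.424, 0.002], [0.424, -0.906, -0.001], [0.001, 0.001, -1.0]]
force: [-1.0, -0.6, 8.6]
width: 0.0207
finger_force: 49.6
```

arm_command --fingers '[0,0]' --offset '[[-0.016,-0.002,0],[-0.016,-0.002,0]]' --twist '[[0,0,0],[0,0,0]]'

```text
time: 12.72
tool_pos: [0.5017, 0.044, 0.1369]
tcp_rot: [[0.906, 0.424, 0.004], [0.424, -0.906, 0.001], [0.004, 0.001, -1.0]]
force: [0.9, 1.1, 7.5]
width: 0.0207
finger_force: 49.4
```

arm_command --fingers '[0,0]' --offset '[[-0.016,-0.001,0],[-0.016,-0.001,0]]' --twist '[[0,0,0],[0,0,0]]'

```text
time: 12.98
tool_pos: [0.5002, 0.0435, 0.137]
tcp_rot: [[0.906, 0.424, 0.005], [0.424, -0.906, 0.001], [0.005, 0.001, -1.0]]
force: [2.9, 1.3, 6.6]
width: 0.0206
finger_force: 49.3
```

```bash
python3 - <<'E'
from h import *
ax=[.5171,-.0085]
st(ax);grab_frame("top");st(ax)
E
```

```text
t 12.975 pos [0.5002 0.0435 0.137 ] phi 108.01 r 0.0547 F [2.93 1.27 6.56] Frad 0.3 Ftan -3.18 w 0.0206 M [ 0.23 -0.33  0.03] q [-4.0, 19.0, -26.0, 45.0, 0.0, 151.0]
t 13.025 pos [0.5002 0.0435 0.137 ] phi 108.0 r 0.0547 F [2.44 1.29 6.54] Frad 0.47 Ftan -2.72 w 0.0203 M [ 0.3  -0.28 -0.  ] q [-4.0, 19.0, -26.0, 45.0, 0.0, 151.0]
```

arm_command --fingers '[0,0,0,0]' --offset '[[0,0,0],[0,0,0],[0,0,0],[0,0,0]]' --twist '[[0,0,-0.028],[0,0,-0.056],[0,0,-0.083],[0,0,-0.083]]'

```text
time: 13.52
tool_pos: [0.499, 0.0449, 0.1369]
tcp_rot: [[0.572, 0.82, 0.003], [0.82, -0.572, 0.004], [0.005, -0.0, -1.0]]
force: [-1.2, 5.5, 10.2]
width: 0.0202
finger_force: 49.8
```

```bash
python3 - <<'E'
import re
s=open('h.py').read()
s=s.replace("X=np.array([.906,.4235]);Y=np.array([.4235,-.906])","a=np.arctan2(.4235,.906)+np.radians(.083*360);X=np.array([np.cos(a),np.sin(a)]);Y=np.array([np.sin(a),-np.cos(a)])")
open('h.py','w').write(s)
from h import *
ax=[.5171,-.0085]
st(ax);print(X,bot.sense()["tcp_rot"][:,0])
rows([0.49829,.04313],ax,[-251,-252,-253,-254,-255,-256,-256])
E
```

```text
t 13.525 pos [0.499  0.0449 0.1369] phi 108.69 r 0.0564 F [-1.22  5.49 10.22] Frad 5.59 Ftan -0.6 w 0.0202 M [ 1.08  0.31 -0.08] q [-3.0, 19.0, -26.0, 45.0, 0.0, 121.0]
[0.57453059 0.81848311] [0.57241656 0.81994841 0.00488704]
[[0.007, 0.004, 0], [0.013, 0.009, 0], [0.02, 0.014, 0], [0.026, 0.019, 0], [0.032, 0.024, 0], [0.038, 0.029, 0], [0.038, 0.029, 0]]
end [0.50376, 0.04486]
```

```bash
python3 - <<'E'
from h import *
ax=[.5159,-.0071]
st(ax)
rows([0.49829,.04313],ax,[-250,-251,-252,-253,-254,-255,-256,-256])
E
```

```text
t 13.525 pos [0.499  0.0449 0.1369] phi 107.97 r 0.0547 F [-1.22  5.49 10.22] Frad 5.6 Ftan -0.53 w 0.0202 M [ 1.08  0.31 -0.08] q [-3.0, 19.0, -26.0, 45.0, 0.0, 121.0]
[[0.004, -0.015, 0], [0.011, -0.011, 0], [0.017, -0.006, 0], [0.023, -0.001, 0], [0.03, 0.004, 0], [0.036, 0.009, 0], [0.042, 0.014, 0], [0.042, 0.014, 0]]
end [0.50256, 0.04629]
```

arm_command --fingers '[0,0,0,0,0,0,0,0]' --offset '[[0.004,-0.015,0],[0.011,-0.011,0],[0.017,-0.006,0],[0.023,-0.001,0],[0.03,0.004,0],[0.036,0.009,0],[0.042,0.014,0],[0.042,0.014,0]]' --twist '[[0,0,0],[0,0,0],[0,0,0],[0,0,0],[0,0,0],[0,0,0],[0,0,0],[0,0,0]]'

```text
time: 14.52
tool_pos: [0.5009, 0.0456, 0.1368]
tcp_rot: [[0.574, 0.819, -0.002], [0.819, -0.574, -0.002], [-0.003, -0.0, -1.0]]
force: [-8.5, -1.8, 15.8]
width: 0.0204
finger_force: 50.4
```

```bash
python3 - <<'E'
from h import *
ax=[.5159,-.0071]
st(ax);grab_frame("top");st(ax)
rows([0.50256,.04629],ax,[-257,-258,-259,-260,-261,-262])
E
```

```text
t 14.525 pos [0.5009 0.0456 0.1368] phi 105.9 r 0.0548 F [-8.54 -1.82 15.84] Frad 0.58 Ftan 8.71 w 0.0204 M [-0.45  1.66 -0.04] q [-3.0, 19.0, -26.0, 45.0, -0.0, 122.0]
t 14.575 pos [0.5009 0.0456 0.1368] phi 105.89 r 0.0548 F [-8.8  -0.82 16.43] Frad 1.62 Ftan 8.69 w 0.0204 M [-0.46  1.59  0.  ] q [-3.0, 19.0, -26.0, 45.0, -0.0, 122.0]
[[0.006, 0.006, 0], [0.012, 0.011, 0], [0.018, 0.017, 0], [0.023, 0.022, 0], [0.029, 0.028, 0], [0.035, 0.034, 0]]
end [0.50831, 0.04738]
```

```bash
python3 - <<'E'
from h import *
import io,contextlib
ax=[.5159,-.0071];c=[0.50256,.04629];p=-260
for k in range(7):
    b=io.StringIO()
    with contextlib.redirect_stdout(b): rows(c,ax,np.arange(p+10,p+101,10))
    l=b.getvalue().split("\n"); c=json.loads(l[1][4:]); p+=100; print(p,l[0],c)
E
```

```text
-160 [[-0.038, -0.029, 0], [-0.107, -0.069, 0], [-0.182, -0.096, 0], [-0.261, -0.11, 0], [-0.341, -0.11, 0], [-0.419, -0.096, 0], [-0.494, -0.069, 0], [-0.564, -0.029, 0], [-0.625, 0.023, 0], [-0.676, 0.084, 0]] [0.4642, -0.0259]
-60 [[-0.04, 0.069, 0], [-0.067, 0.145, 0], [-0.081, 0.223, 0], [-0.081, 0.303, 0], [-0.067, 0.382, 0], [-0.039, 0.457, 0], [0.001, 0.526, 0], [0.052, 0.587, 0], [0.113, 0.638, 0], [0.183, 0.678, 0]] [0.54341, -0.05467]
40 [[0.075, 0.027, 0], [0.153, 0.041, 0], [0.233, 0.041, 0], [0.312, 0.027, 0], [0.387, -0.0, 0], [0.456, -0.04, 0], [0.517, -0.092, 0], [0.568, -0.153, 0], [0.608, -0.222, 0], [0.636, -0.297, 0]] [0.55809, 0.02827]
140 [[0.013, -0.079, 0], [0.013, -0.159, 0], [-0.001, -0.238, 0], [-0.028, -0.313, 0], [-0.068, -0.382, 0], [-0.12, -0.443, 0], [-0.181, -0.494, 0], [-0.25, -0.534, 0], [-0.325, -0.561, 0], [-0.404, -0.575, 0]] [0.47376, 0.02823]
240 [[-0.08, 0.0, 0], [-0.158, 0.014, 0], [-0.233, 0.041, 0], [-0.303, 0.081, 0], [-0.364, 0.133, 0], [-0.415, 0.194, 0], [-0.455, 0.263, 0], [-0.482, 0.338, 0], [-0.496, 0.417, 0], [-0.496, 0.497, 0]] [0.48838, -0.05475]
340 [[0.014, 0.079, 0], [0.042, 0.154, 0], [0.082, 0.223, 0], [0.133, 0.284, 0], [0.194, 0.335, 0], [0.264, 0.375, 0], [0.339, 0.402, 0], [0.417, 0.416, 0], [0.497, 0.416, 0], [0.576, 0.402, 0]] [0.56758, -0.02589]
440 [[0.075, -0.027, 0], [0.144, -0.067, 0], [0.205, -0.119, 0], [0.256, -0.18, 0], [0.296, -0.249, 0], [0.324, -0.324, 0], [0.337, -0.403, 0], [0.337, -0.483, 0], [0.323, -0.562, 0], [0.296, -0.637, 0]] [0.52542, 0.0471]
```

arm_command --fingers '[0,0,0,0,0,0,0,0,0,0]' --offset '[[-0.038,-0.029,0],[-0.107,-0.069,0],[-0.182,-0.096,0],[-0.261,-0.11,0],[-0.341,-0.11,0],[-0.419,-0.096,0],[-0.494,-0.069,0],[-0.564,-0.029,0],[-0.625,0.023,0],[-0.676,0.084,0]]' --twist '[[0,0,0],[0,0,0],[0,0,0],[0,0,0],[0,0,0],[0,0,0],[0,0,0],[0,0,0],[0,0,0],[0,0,0]]'

```text
time: 15.82
tool_pos: [0.4654, -0.0255, 0.1369]
tcp_rot: [[0.574, 0.819, 0.003], [0.819, -0.574, 0.002], [0.003, 0.002, -1.0]]
force: [0.4, 3.6, 8.9]
width: 0.0209
finger_force: 49.7
```

```bash
python3 -c "
from h import *
st([.5159,-.0071])"
```

```text
t 15.825 pos [ 0.4654 -0.0255  0.1369] phi -160.03 r 0.0538 F [0.45 3.62 8.88] Frad -1.66 Ftan -3.25 w 0.0209 M [ 0.77 -0.04 -0.02] q [-12.0, 15.0, -31.0, 43.0, 0.0, 113.0]
```

Smooth, only the drag is felt. Continuing.

arm_command --fingers '[0,0,0,0,0,0,0,0,0,0]' --offset '[[-0.04,0.069,0],[-0.067,0.145,0],[-0.081,0.223,0],[-0.081,0.303,0],[-0.067,0.382,0],[-0.039,0.457,0],[0.001,0.526,0],[0.052,0.587,0],[0.113,0.638,0],[0.183,0.678,0]]' --twist '[[0,0,0],[0,0,0],[0,0,0],[0,0,0],[0,0,0],[0,0,0],[0,0,0],[0,0,0],[0,0,0],[0,0,0]]'

```text
time: 17.08
tool_pos: [0.5438, -0.0552, 0.1369]
tcp_rot: [[0.574, 0.819, 0.001], [0.819, -0.574, -0.001], [-0.001, 0.002, -1.0]]
force: [-3.0, -1.0, 10.5]
width: 0.0208
finger_force: 49.8
```

arm_command --fingers '[0,0,0,0,0,0,0,0,0,0]' --offset '[[0.075,0.027,0],[0.153,0.041,0],[0.233,0.041,0],[0.312,0.027,0],[0.387,0,0],[0.456,-0.04,0],[0.517,-0.092,0],[0.568,-0.153,0],[0.608,-0.222,0],[0.636,-0.297,0]]' --twist '[[0,0,0],[0,0,0],[0,0,0],[0,0,0],[0,0,0],[0,0,0],[0,0,0],[0,0,0],[0,0,0],[0,0,0]]'

```text
time: 18.32
tool_pos: [0.5601, 0.0277, 0.137]
tcp_rot: [[0.574, 0.819, 0.005], [0.819, -0.574, -0.002], [0.001, 0.005, -1.0]]
force: [1.9, -2.3, 6.0]
width: 0.0203
finger_force: 49.3
```

```bash
python3 -c "
from h import *
st([.5159,-.0071])"
```

```text
t 18.325 pos [0.5601 0.0277 0.137 ] phi 38.22 r 0.0562 F [ 1.92 -2.26  5.98] Frad 0.11 Ftan -2.97 w 0.0203 M [-0.54 -0.29  0.02] q [-5.0, 24.0, -18.0, 48.0, -0.0, 120.0]
```

arm_command --fingers '[0,0,0,0,0,0,0,0,0,0]' --offset '[[0.013,-0.079,0],[0.013,-0.159,0],[-0.001,-0.238,0],[-0.028,-0.313,0],[-0.068,-0.382,0],[-0.12,-0.443,0],[-0.181,-0.494,0],[-0.25,-0.534,0],[-0.325,-0.561,0],[-0.404,-0.575,0]]' --twist '[[0,0,0],[0,0,0],[0,0,0],[0,0,0],[0,0,0],[0,0,0],[0,0,0],[0,0,0],[0,0,0],[0,0,0]]'

```text
time: 19.58
tool_pos: [0.4754, 0.0288, 0.1369]
tcp_rot: [[0.573, 0.819, 0.005], [0.819, -0.574, 0.002], [0.004, 0.003, -1.0]]
force: [3.1, 1.3, 7.4]
width: 0.0201
finger_force: 49.5
```

arm_command --fingers '[0,0,0,0,0,0,0,0,0,0]' --offset '[[-0.08,0,0],[-0.158,0.014,0],[-0.233,0.041,0],[-0.303,0.081,0],[-0.364,0.133,0],[-0.415,0.194,0],[-0.455,0.263,0],[-0.482,0.338,0],[-0.496,0.417,0],[-0.496,0.497,0]]' --twist '[[0,0,0],[0,0,0],[0,0,0],[0,0,0],[0,0,0],[0,0,0],[0,0,0],[0,0,0],[0,0,0],[0,0,0]]'

```text
time: 20.82
tool_pos: [0.489, -0.0542, 0.1368]
tcp_rot: [[0.574, 0.819, 0.002], [0.819, -0.574, 0.002], [0.002, 0.001, -1.0]]
force: [-1.2, 3.4, 12.4]
width: 0.0207
finger_force: 49.9
```

arm_command --fingers '[0,0,0,0,0,0,0,0,0,0]' --offset '[[0.014,0.079,0],[0.042,0.154,0],[0.082,0.223,0],[0.133,0.284,0],[0.194,0.335,0],[0.264,0.375,0],[0.339,0.402,0],[0.417,0.416,0],[0.497,0.416,0],[0.576,0.402,0]]' --twist '[[0,0,0],[0,0,0],[0,0,0],[0,0,0],[0,0,0],[0,0,0],[0,0,0],[0,0,0],[0,0,0],[0,0,0]]'

```text
time: 22.08
tool_pos: [0.5685, -0.0269, 0.1369]
tcp_rot: [[0.575, 0.818, 0.002], [0.818, -0.575, -0.003], [-0.001, 0.004, -1.0]]
force: [-1.8, -3.4, 8.7]
width: 0.0209
finger_force: 49.7
```

arm_command --fingers '[0,0,0,0,0,0,0,0,0,0]' --offset '[[0.075,-0.027,0],[0.144,-0.067,0],[0.205,-0.119,0],[0.256,-0.18,0],[0.296,-0.249,0],[0.324,-0.324,0],[0.337,-0.403,0],[0.337,-0.483,0],[0.323,-0.562,0],[0.296,-0.637,0]]' --twist '[[0,0,0],[0,0,0],[0,0,0],[0,0,0],[0,0,0],[0,0,0],[0,0,0],[0,0,0],[0,0,0],[0,0,0]]'

```text
time: 23.32
tool_pos: [0.5274, 0.0472, 0.137]
tcp_rot: [[0.574, 0.819, 0.005], [0.819, -0.574, -0.0], [0.003, 0.004, -1.0]]
force: [2.4, -0.6, 6.4]
width: 0.0207
finger_force: 49.4
```

```bash
python3 -c "
from h import *
ax=[.5159,-.0071]
st(ax)
grab_frame('top');grab_frame('top');st(ax)
rows([0.52542,.0471],ax,[446,452,457,462,465,466,466.5])"
```

```text
t 23.325 pos [0.5274 0.0472 0.137 ] phi 78.04 r 0.0555 F [ 2.44 -0.57  6.38] Frad -0.05 Ftan -2.51 w 0.0207 M [-0.21 -0.56  0.09] q [-3.0, 21.0, -22.0, 46.0, 0.0, 122.0]
t 23.425 pos [0.526  0.0474 0.1369] phi 79.55 r 0.0554 F [0.23 1.07 9.07] Frad 1.09 Ftan -0.03 w 0.0203 M [ 0.12  0.06 -0.04] q [-3.0, 21.0, -22.0, 46.0, 0.0, 122.0]
[[-0.023, -0.042, 0], [-0.05, -0.082, 0], [-0.075, -0.113, 0], [-0.103, -0.141, 0], [-0.121, -0.157, 0], [-0.127, -0.162, 0], [-0.13, -0.164, 0]]
end [0.50035, 0.04564]
```

arm_command --fingers '[0,0,0,0,0,0,0]' --offset '[[-0.023,-0.042,0],[-0.05,-0.082,0],[-0.075,-0.113,0],[-0.103,-0.141,0],[-0.121,-0.157,0],[-0.124,-0.159,0],[-0.124,-0.159,0]]' --twist '[[0,0,0],[0,0,0],[0,0,0],[0,0,0],[0,0,0],[0,0,0],[0,0,0]]'

```text
time: 24.3
tool_pos: [0.5031, 0.0462, 0.1369]
tcp_rot: [[0.574, 0.819, 0.005], [0.819, -0.574, 0.001], [0.003, 0.003, -1.0]]
force: [2.0, 1.2, 7.5]
width: 0.0203
finger_force: 49.4
```

```bash
python3 -c "
from h import *
ax=[.5159,-.0071]
st(ax)
grab_frame('top');grab_frame('top');st(ax)
c=np.array([0.52542,.0471])+.12*(-.124*X-.159*Y);print(c)
rows(c,ax,[466,466.5,467,467.5,468])"
```

```text
t 24.3 pos [0.5031 0.0462 0.1369] phi 103.52 r 0.0549 F [2.01 1.18 7.54] Frad 0.68 Ftan -2.23 w 0.0203 M [ 0.26 -0.35 -0.05] q [-3.0, 19.0, -26.0, 45.0, 0.0, 122.0]
t 24.4 pos [0.5031 0.0462 0.1369] phi 103.52 r 0.0549 F [1.45 0.78 7.19] Frad 0.42 Ftan -1.59 w 0.0206 M [ 0.25 -0.34  0.04] q [-3.0, 19.0, -26.0, 45.0, 0.0, 122.0]
[0.50125433 0.04588301]
[[-0.003, -0.003, 0], [-0.006, -0.005, 0], [-0.01, -0.008, 0], [-0.013, -0.01, 0], [-0.016, -0.013, 0]]
end [0.49887, 0.04521]
```

arm_command --fingers '[0,0,0,0,0,0]' --offset '[[-0.006,-0.005,0],[-0.01,-0.008,0],[-0.013,-0.01,0],[-0.016,-0.013,0],[-0.016,-0.013,0],[-0.016,-0.013,0]]' --twist '[[0,0,0],[0,0,0],[0,0,0],[0,0,0],[0,0,0],[0,0,0]]'

```text
time: 25.15
tool_pos: [0.5009, 0.0456, 0.137]
tcp_rot: [[0.574, 0.819, 0.005], [0.819, -0.574, 0.001], [0.004, 0.003, -1.0]]
force: [3.5, 1.5, 7.2]
width: 0.0207
finger_force: 49.4
```

```bash
python3 -c "
from h import *
ax=[.5159,-.0071]
st(ax)
rows([.49887,.04521],ax,[466,467,468,469,470])"
```

```text
t 25.15 pos [0.5009 0.0456 0.137 ] phi 105.94 r 0.0548 F [3.47 1.48 7.21] Frad 0.47 Ftan -3.75 w 0.0207 M [ 0.24 -0.4  -0.02] q [-3.0, 19.0, -26.0, 45.0, 0.0, 122.0]
[[0.013, 0.01, 0], [0.007, 0.005, 0], [0.0, 0.0, 0], [-0.006, -0.005, 0], [-0.013, -0.009, 0]]
end [0.49709, 0.04455]
```

arm_command --fingers '[0,0,0.15,0.35,0.6,0.6]' --offset '[[0.005,0.004,0],[0.01,0.007,0],[0.01,0.007,0],[0.01,0.007,0],[0.01,0.007,0],[0.01,0.007,0]]' --twist '[[0,0,0],[0,0,0],[0,0,0],[0,0,0],[0,0,0],[0,0,0]]'

```text
time: 25.9
tool_pos: [0.4997, 0.0457, 0.135]
tcp_rot: [[0.574, 0.819, -0.001], [0.819, -0.574, 0.0], [-0.0, -0.001, -1.0]]
force: [0.1, 0.1, 0.0]
width: 0.0509
finger_force: 0.0
```

```bash
python3 -c "
from h import *
st([.5159,-.0071])"
```

```text
t 25.9 pos [0.4997 0.0457 0.135 ] phi 107.07 r 0.0553 F [0.13 0.13 0.03] Frad 0.09 Ftan -0.16 w 0.0509 M [ 0.03 -0.01  0.03] q [-3.0, 19.0, -26.0, 45.0, 0.0, 122.0]
```

arm_command --fingers '[0.6,0.6,0.6,0.6,0.6,0.6]' --offset '[[0,0,-0.2],[0,0,-0.5],[0,0,-0.8],[0,0,-1],[0,0,-1],[0,0,-1]]' --twist '[[0,0,0],[0,0,0],[0,0,0],[0,0,0],[0,0,0],[0,0,0]]'

```text
time: 26.65
tool_pos: [0.4995, 0.0457, 0.2541]
tcp_rot: [[0.574, 0.819, -0.002], [0.819, -0.574, 0.0], [-0.001, -0.001, -1.0]]
force: [0.5, -0.1, 0.9]
width: 0.0513
finger_force: 0.0
```

```bash
python3 -c "
from h import *
f=grab_frame('wrist');im=f['img'];st([.5159,-.0071])
cv2.imwrite('pics/w9.png',im)
k=f['view']@np.array([.4988-.0021,.0427,.174,1]);print(cv2.projectPoints(np.array([[k[0],-k[1],-k[2]]]),np.zeros(3),np.zeros(3),f['intrinsics'],np.array(f['dist']))[0])"
```

```text
t 26.7 pos [0.4992 0.0458 0.2539] phi 107.49 r 0.0554 F [ 1.15  0.32 -0.98] Frad -0.04 Ftan -1.19 w 0.0513 M [ 0.01  0.02 -0.01] q [-3.0, 13.0, -16.0, 62.0, 0.0, 122.0]
[[[251.32678461 208.95327788]]]
```

View pics/w9.png

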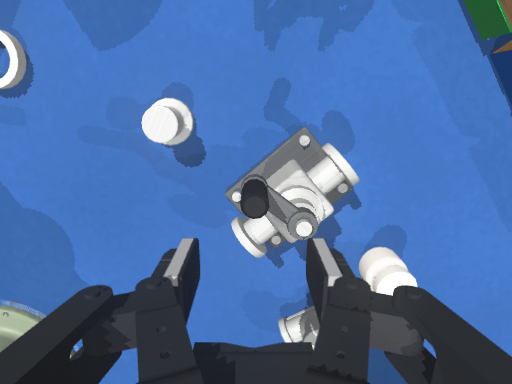

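The wrist view shows the knob's top near (255,205) and the hub near (304,228), with the gripper clear and the bystanders not touched.

```bash
python3 -c "
from h import *
f=grab_frame('wrist')
d=onz(f,(255,205),.174)-onz(f,(304,228.5),.135);a=np.degrees(np.arctan2(d[1],d[0]));print(d,a)
if 98<a<114: print(bot.close_job())"
```

```text
[-0.01562793  0.05307866  0.039     ] 106.40598747589713
the job is handed in; nothing more can be done
None
```

The valve is preset and the job is handed in: I seated the crank at about 8.7 N, wound it back two turns to within about 0.1° by the arm's own reading, and let go. I pressed the seat twice, the first time to about 13 N, then backed off about 2° and reseated to check it was the seat. The stop felt almost rigid, not springy as described.

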